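# Assemble a vacuum filter on its flask and hold it shut for clamping

### The job

Set the filter base with its tapered rubber stopper fully home and level in the neck of the flask, and let go of it. Then fit the filter cup, upright, over the base's two dowels until the two plates meet flush, and finish while still holding the cup pressed down on the base with a steady push of about 15 N (the clamp will be put on by someone else), so do not let go. Leave the bottle, the tube rack and the carton where they are.

Things in the scene. Friction and masses are not known exactly. Their poses are not given: they have to be found in the camera images.
- flask_mouth (a point): Centre of the open mouth of the amber conical filter flask with a white rim, level with the rim, 116 mm above the bench. The neck is a straight tube, 38 mm outside and 30 mm inside diameter, 42 mm long below the rim; below it the flask widens to 100 mm. The flask is fixed to the bench by its 116 mm wide steel foot plate. z is up.
- holder_mouth (a point): Centre of the mouth of the white parking holder, a fixed upright tube 38 mm outside and 30 mm inside diameter, rim 60 mm above the bench, on a round foot 90 mm wide and 10 mm high. The filter base stands in it at the start. z is up.
- base_center (a point): Centre of the filter base's steel plate, 80 (its x) by 48 (its y) by 16 mm thick (its z, up); loose, about 0.18 kg. Grasp it across the 48 mm sides. Two dowels stand on it, on its x axis. In the flask the plate rests on the rim with this point 8 mm above the rim; any yaw will do.
- stopper_tip (a point): Centre of the lower end of the filter base's black rubber stopper, 38 mm straight below base_center. The stopper is fixed under the middle of the plate, 30 mm long, 27 mm in diameter at the plate, tapering to 20 mm here; it drops into the 30 mm neck with 1.5 mm clearance all round.
- dowel_a (a point): Top end of one dowel of the filter base, 29 mm from base_center in its +x and 24 mm above it. It is 8 mm in diameter and 16 mm high, the upper 6 mm tapering to 4 mm.
- dowel_b (a point): Top end of the other, equal dowel, 29 mm from base_center in its -x and 24 mm above it.
- cup_center (a point): Half-way up the filter cup, on its axis, 42.5 mm above its underside. The cup is a steel plate 80 (its x) by 48 (its y) by 10 mm thick with an open aluminium tube upright on it, 38 mm outside diameter, 75 mm high (85 mm overall, z up); loose, about 0.16 kg, standing on the bench on its plate. Grip it across the tube. Fully fitted, this point is 50.5 mm above base_center.
- hole_a (a point): Centre, at the underside, of one of the two 11 mm holes through the cup's plate, 29 mm from the cup's axis in its +x. The holes fit over the dowels either way round (a half turn is the same).
- hole_b (a point): Centre, at the underside, of the other, equal hole, 29 mm from the cup's axis in its -x.
- reagent: White round bottle, 60 mm in diameter and 120 mm high, loose bystander. Origin at the centre of its underside.
- rack: Grey tube rack with capped tubes, 60 by 150 mm and 80 mm high, loose bystander. Origin at the centre of its underside, y along its length.
- card_box: White carton with a blue band, 75 by 110 mm and 45 mm high, loose bystander. Origin at the centre of its underside.
There are look-alikes about, which are no part of the job. What is shaped like the part that bears base_center but green is not meant.

How it is judged:
By the outcome, as a careful person would: the job done as asked, in the order asked, and still so for the second after the job is handed in, while the arm keeps its last pose, push and grip.
It also fails if it takes over 61 s, if anything falls off the work surface, if the arm or the gripper's body presses on something with over 40 N, if the wrist force passes 120 N, or if a joint passes its speed limit or range.

### The arm

A 6-joint arm with a two-finger parallel gripper is mounted at the origin on the work surface. World frame = base frame: x ahead of the robot, y to its left, z up, the work surface at z = 0. Lengths are in m, angles in rad, forces in N, time in s.
With the tool pointing down it reaches from about 0.4 to 0.925 m from the base axis. Payload 3.4 kg.
Tool frame: the origin (TCP) lies between the finger pads; the fingertips stand 25 mm ahead of it and the grasp point (between the pads) lies 6 mm ahead of it; x points along the fingers, y is the direction in which the jaws open and shut, and the axes are right-handed (so a half turn about x gives the same grasp; the last joint's range is limited). The gripper opens to 85 mm and grips with 20 to 120 N. Pads are 22 mm wide; open, the fingers measure 114 mm over their backs; the gripper's body (76 mm by 85 mm) begins 54 mm behind the grasp point. The pads swing forward as they close: fully open they stand 13 mm farther back than shut.
Start: joints at [-1.232, 0.307, 1.506, -0, 1.328, -0.073], TCP at [0.231, -0.527, 0.256] pointing down, gripper open.
Joint ranges: [-3.12, 3.12], [-1.05, 2.28], [0.14, 2.33], [-1.42, 4.57], [0.1, 2.73], [-2.68, 2.68]. Speed limits (rad/s): [2.57, 2.57, 3.14, 3.14, 3.14, 3.14].

### API

Orientations are given as a unit quaternion [x, y, z, w].
In Python, from plant import manip gives the robot as it stands.
- The arm moves only by the tool arm_command, never from a script. Its arguments are lists of equal length, an entry for each row: "travel": the shift along the world's x, y, z as a fraction of full scale, a list of three; "rot": the turn, a rotation vector about the world's x, y, z as a fraction of full scale, a list of three; "claw": the opening, from 0 (shut) to 1 (fully open). A call has 1 to 8 rows; each row shifts and turns the pose as measured when the row begins; what a row does not reach is not made up. Full scale, the value 1, is 0.1 m for a shift and 4 degrees for a turn. A row lasts 1/12 s, in which the tool goes at most 41.7 mm and 7.16 degrees, less where a joint would pass 70% of its speed; a pose out of reach is approached as far as the arm can. A call with a number of a shift or a turn outside -1 to 1 is refused whole. A call with a gripper value outside its range is refused whole. The fingers move at their own pace and stop on an object; the grip force is fixed at half the most. Time passes only in rows, so rows that do not move let the fingers close. It gives the time, the measured TCP pose, the force and the opening at its end, in the units of the state.
- manip.get_obs(): the state, without advancing time (a new reading comes with each control period).
- manip.grab_frame(name): name is "side" or "top" or "wrist"; returns a dict with "color" (420x560x3 uint8, blue, green, red), "z_map" (420x560 float32, m along the optical axis (not along the pixel's ray), 0 where there is no reading), "K" (3x3 intrinsics, pixels), "rvec" (rotation vector, rad) and "tvec" (3), from world to camera coordinates, as OpenCV has them. Camera axes: x right, y down, z forward; pixel columns grow to the right and rows downward; lengths in m; the calibration is good to about 2 mm. The wrist camera is an equidistant fisheye: a pixel r from the principal point sees the ray r / f radians off the axis. A picture is of the moment at which its call begins.
- manip.close_job(): hands the job in, once; it reports no verdict.
The state is a dict: "clock": time; "joint_pos": joint angles; "qvel": joint speeds; "joint_efforts": joint torques, N m; "position": TCP position; "tool_rot": TCP orientation; "wrist_force": force on the tool from outside, world axes, zero at the start; "torque": the same for the moment, N m; "width": finger opening in m.
Only numpy, scipy, OpenCV 4.12 (cv2) and the standard library are available. Lean on these libraries where they do the work, as an engineer would, in place of code of your own. Each camera call takes 0.05 s, during which the arm holds its last target. There are 200 camera calls.

## Working session

There is one attempt and no reset: what is moved stays moved. The work goes in short steps, Python scripts to look and compute and a tool call to move; the robot and the scene stay as the last step left them, time stands still between calls to the robot, and variables do not carry over. Pictures are saved under pics/ and viewed, about 8 in all and at most 12, crops included, and the job is handed in when it is done.

Besides the shell and the picture viewer there is one more tool, called after "Emit:" as name(argument=value, ...), one argument or row to a line, values as JSON. arm_command: Moves the arm, as the interface text tells. Shift numbers are shares of 0.1 m and turn numbers shares of 4 degrees, none past 1 either way. Its arguments: {"type":"object","properties":{"travel":{"type":"array"},"rot":{"type":"array"},"claw":{"type":"array"}},"required":["travel","rot","claw"]}

```bash
mkdir -p pics; cat > h.py <<'E'
import numpy as np, cv2
from plant import manip
def grab(n,save=None):
    f=manip.grab_frame(n); f['R']=cv2.Rodrigues(np.array(f['rvec'],float))[0]; f['t']=np.array(f['tvec'],float).ravel(); f['n']=n
    if save: cv2.imwrite('pics/'+save,f['color'])
    return f
def rays(f,uv):
    uv=np.atleast_2d(np.array(uv,float)); K=f['K']
    a=(uv-[K[0][2],K[1][2]])/[K[0][0],K[1][1]]
    if f['n']=='wrist':
        r=np.linalg.norm(a,axis=1,keepdims=True); s=np.where(r>1e-9,np.sin(r)/np.maximum(r,1e-9),1)
        d=np.hstack([a*s,np.cos(r)])
    else: d=np.hstack([a,np.ones((len(a),1))])
    return -f['R'].T@f['t'], d@f['R']
def onplane(f,uv,z):
    c,d=rays(f,uv); return c+d*((z-c[2])/d[:,2:3])
def cloud(f):
    h,w=f['z_map'].shape; v,u=np.mgrid[:h,:w]; uv=np.c_[u.ravel(),v.ravel()]
    c,d=rays(f,uv); z=f['z_map'].ravel()[:,None]
    zc=(d@f['R'].T)[:,2:3]
    P=c+d*z/zc; P[z[:,0]<=0]=np.nan
    return P.reshape(h,w,3)
E
python3 - <<'E'
from h import *
for n in ('side','top'):
    f=grab(n,n+'0.png'); print(n,np.array(f['K']).round(1).tolist(),(-f['R'].T@f['t']).round(3),f['R'].round(2).tolist())
    np.save(n+'0.npy',f,allow_pickle=True)
print(manip.get_obs())
a=cv2.imread('pics/side0.png')
E
```

```text
side [[427.0, 0.0, 283.5], [0.0, 427.0, 208.5], [0.0, 0.0, 1.0]] [0.532 0.599 0.787] [[-0.99, -0.13, 0.0], [-0.1, 0.75, -0.65], [0.08, -0.64, -0.76]]
top [[499.3, 0.0, 277.9], [0.0, 499.3, 217.2], [0.0, 0.0, 1.0]] [0.517 0.01  1.279] [[-0.02, -1.0, 0.0], [-1.0, 0.02, -0.08], [0.08, -0.01, -1.0]]
{'clock': 0.1, 'joint_pos': array([-1.23154682e+00,  3.07493369e-01,  1.50755472e+00, -1.03509538e-05,
        1.32840347e+00, -7.34779149e-02]), 'qvel': array([-1.25918636e-03, -1.86282558e-03, -3.54091972e-03,  4.51586365e-05,
        3.19436070e-04, -1.23387628e-03]), 'joint_efforts': array([ 8.22253623e-04, -4.58528996e+01, -2.52608675e+01, -2.48476414e-05,
        5.57832900e-03, -1.67233470e-06]), 'position': array([ 0.23042749, -0.52616732,  0.25547136]), 'tool_rot': array([-0.69201264, -0.14553944,  0.69219384, -0.14423753]), 'wrist_force': array([-4.19853212e-04,  5.16517357e-01, -3.13605382e-01]), 'torque': array([0.00871831, 0.01667942, 0.00382097]), 'width': 0.08524210232706368}
```

View pics/top0.png

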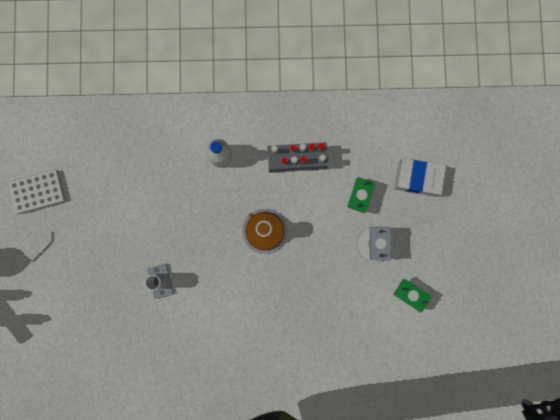

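View pics/side0.png

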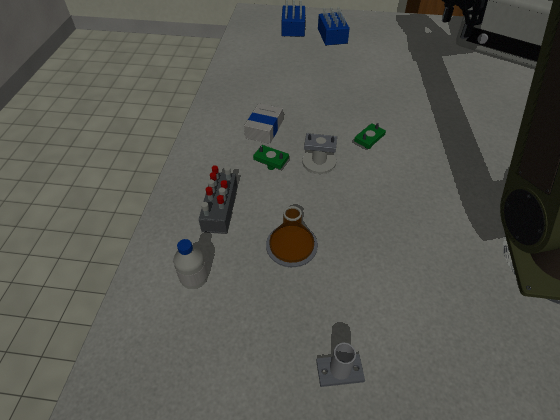

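Top view: flask (264,230), base in white holder (380,243), cup (155,281), green look-alikes (361,195), (412,295). Side view: base (320,143), cup (343,360), flask rim (293,213). Now measuring with colour and depth.

```bash
python3 - <<'E'
from h import *
def rect(P,m):
    q=P[m][:,:2].astype(np.float32); r=cv2.minAreaRect((q*1000)); return len(q),np.round(np.array(r[0]),1),np.round(r[1],1),round(r[2],1),np.nanmean(P[m],0).round(4)
for n in('top','side'):
    f=np.load(n+'0.npy',allow_pickle=True).item(); P=cloud(f); z=P[...,2]; print(n,'bench',np.nanmedian(z))
    def win(x0,x1,y0,y1,z0,z1): return (P[...,0]>x0)&(P[...,0]<x1)&(P[...,1]>y0)&(P[...,1]<y1)&(z>z0)&(z<z1)
    if n=='top':
        b=P[243,372:390:4]; print(b.round(3).tolist(), P[230,264].round(3),P[281,160].round(3))
        bc=onplane(f,[380,243],.076)[0]; fc=onplane(f,[264,230],.116)[0]; cc=onplane(f,[157,282],.01)[0]; print(bc,fc,cc)
    for nm,c,lo,hi in(('plate',bc,.07,.082),('dow',bc,.084,.1),('rim',fc,.110,.122),('cupplate',cc,.006,.016),('cuptop',cc,.079,.092)):
        m=win(c[0]-.06,c[0]+.06,c[1]-.06,c[1]+.06,lo,hi)
        if m.sum()>3: print(nm,rect(P,m))
    # bystanders heights
E
```

```text
top bench -0.0005238686307598162
[[0.547, -0.222, 0.078], [0.547, -0.233, 0.074], [0.547, -0.242, 0.078], [0.547, -0.252, 0.073], [0.547, -0.261, 0.077]] [0.588 0.038 0.012] [0.469 0.287 0.079]
[ 0.54709095 -0.24192992  0.076     ] [0.5825854  0.03596714 0.116     ] [0.4634702  0.31067126 0.01      ]
plate (625, array([ 547.3, -240.9]), array([47.7, 77.8]), 87.9, array([ 0.5474, -0.2406,  0.0763]))
dow (15, array([ 546.8, -240.4]), array([ 7.1, 61.9]), 88.7, array([ 0.5483, -0.2405,  0.0914]))
rim (77, array([586.2,  38.2]), array([35. , 34.8]), 44.2, array([0.5861, 0.0384, 0.1158]))
cupplate (398, array([458.7, 303.1]), array([114.8, 107.6]), 82.2, array([0.4652, 0.3037, 0.0101]))
cuptop (71, array([465.6, 305.4]), array([35.2, 37. ]), 16.8, array([0.4659, 0.3048, 0.084 ]))
side bench 0.000509839817039226
plate (427, array([ 546.3, -239. ]), array([51.2, 80. ]), 87.6, array([ 0.546 , -0.2347,  0.0764]))
dow (20, array([ 546.9, -238. ]), array([63. ,  5.4]), 0.5, array([ 0.5466, -0.238 ,  0.0892]))
rim (132, array([587.2,  40.5]), array([36.2, 37.4]), 47.9, array([0.5863, 0.0416, 0.115 ]))
cupplate (729, array([466.6, 307.4]), array([80.2, 48.7]), 13.1, array([0.4686, 0.3133, 0.0109]))
cuptop (181, array([467. , 307.3]), array([36.5, 37.3]), 2.8, array([0.4669, 0.3086, 0.0844]))
```

```bash
cat >> h.py <<'E'
from scipy.spatial.transform import Rotation as Ro
def pose():
    o=manip.get_obs(); R=Ro.from_quat(o['tool_rot']).as_matrix(); return o,R
def plan(p,jaw_deg):
    """remaining shift (units of 0.1 m) and turn (units of 4 deg) to TCP p, tool down, jaw axis at jaw_deg (mod 180)"""
    o,R=pose(); cur=np.degrees(np.arctan2(R[1,1],R[0,1])); best=None
    d=(jaw_deg-cur+90)%180-90; j=np.radians(cur+d); y=np.array([np.cos(j),np.sin(j),0]); x=np.array([0,0,-1.])
    G=np.c_[x,y,np.cross(x,y)]; rv=np.degrees(Ro.from_matrix(G@R.T).as_rotvec())/4
    print('t',round(o['clock'],2),'p',np.round(o['position'],4),'jaw',round(cur,2),'shift',np.round((np.array(p)-o['position'])/.1,3),'turn',rv.round(3),'w',round(o['width'],4),'F',np.round(o['wrist_force'],1),'q',np.round(o['joint_pos'],2))
E
python3 -c "
from h import *
plan([.547,-.2396,.2],88.5)"
```

```text
t 0.1 p [ 0.2304 -0.5262  0.2555] jaw -66.35 shift [ 3.166  2.866 -0.555] turn [-2.700e-02 -3.000e-03 -6.287e+00] w 0.0852 F [-0.   0.5 -0.3] q [-1.23  0.31  1.51 -0.    1.33 -0.07]
```

Emit:
arm_command(
  travel=[
    [0.26,0.24,-0.03],
    [0.26,0.24,-0.03],
    [0.26,0.24,-0.03],
    [0.26,0.24,-0.03],
    [0.26,0.24,-0.03],
    [0.26,0.24,-0.03],
    [0.26,0.24,-0.03],
    [0.26,0.24,-0.03],
  ],
  rot=[
    [0,0,-0.55],
    [0,0,-0.55],
    [0,0,-0.55],
    [0,0,-0.55],
    [0,0,-0.55],
    [0,0,-0.55],
    [0,0,-0.55],
    [0,0,-0.55],
  ],
  claw=[1,1,1,1,1,1,1,1],
)

```text
clock: 0.77
position: [0.4385, -0.3312, 0.2275]
tool_rot: [-0.704, -0.028, 0.709, -0.026]
wrist_force: [0.9, -1.1, -1.3]
width: 0.0854
```

```bash
python3 -c "
from h import *
plan([.547,-.2396,.2],88.5)"
```

```text
t 0.77 p [ 0.4385 -0.3312  0.2275] jaw -85.58 shift [ 1.085  0.916 -0.275] turn [-0.042 -0.085 -1.479] w 0.0854 F [ 0.9 -1.1 -1.3] q [-0.72  0.3   1.6  -0.    1.25  0.77]
```

Emit:
arm_command(
  travel=[
    [0.26,0.22,-0.07],
    [0.26,0.22,-0.07],
    [0.26,0.22,-0.07],
    [0.26,0.22,-0.07],
    [0,0,0],
  ],
  rot=[
    [0,0,-0.37],
    [0,0,-0.37],
    [0,0,-0.37],
    [0,0,-0.37],
    [0,0,0],
  ],
  claw=[1,1,1,1,1],
)

```text
clock: 1.18
position: [0.55, -0.2324, 0.1961]
tool_rot: [-0.705, 0.008, 0.709, 0.013]
wrist_force: [0.3, -0.8, -0.6]
width: 0.0854
```

```bash
python3 -c "
from h import *
plan([.547,-.2396,.2],88.5)
f=grab('wrist','w1.png'); np.save('w1.npy',f,allow_pickle=True); P=cloud(f); print(f['K'],np.round(-f['R'].T@f['t'],3))
z=P[...,2]; near=np.hypot(P[...,0]-.547,P[...,1]+.24)<.06
for lo,hi in((.07,.082),(.086,.1)):
    m=near&(z>lo)&(z<hi); q=(P[m][:,:2]*1000).astype(np.float32); print(len(q), cv2.minAreaRect(q) if len(q)>3 else 0)
"
```

```text
t 1.18 p [ 0.55   -0.2324  0.1961] jaw -91.64 shift [-0.03  -0.072  0.039] turn [-0.098 -0.085  0.035] w 0.0854 F [ 0.3 -0.8 -0.6] q [-0.47  0.39  1.54  0.    1.22  1.13]
[[325.1922621    0.         273.81128883]
 [  0.         325.1922621  213.2190834 ]
 [  0.           0.           1.        ]] [ 0.633 -0.235  0.315]
5754 ((548.1119384765625, -240.01927185058594), (48.447505950927734, 79.9546890258789), 88.46871948242188)
181 ((548.9204711914062, -240.11549377441406), (7.2205705642700195, 63.51301956176758), 88.77336883544922)
```

View pics/w1.png

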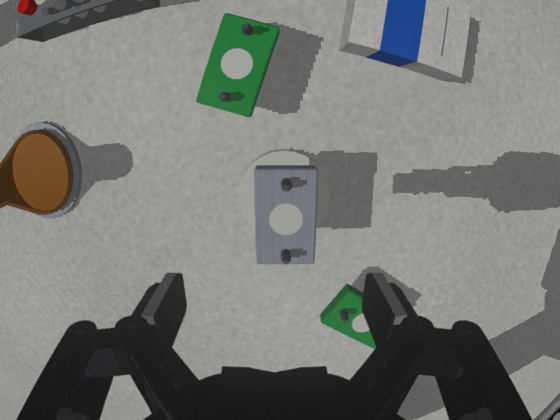

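Wrist view: base plate centred at (286,215) with dowels (286,184), (286,256); agrees with the other views. Descending.

Emit:
arm_command(
  travel=[
    [-0.01,-0.04,-0.25],
    [-0.01,-0.04,-0.25],
    [0,0,-0.25],
    [0,0,-0.25],
    [0,0,-0.1],
    [0,0,0],
  ],
  rot=[
    [-0.1,-0.08,0.03],
    [0,0,0],
    [0,0,0],
    [0,0,0],
    [0,0,0],
    [0,0,0],
  ],
  claw=[1,1,1,1,1,1],
)

```text
clock: 1.73
position: [0.544, -0.2446, 0.0843]
tool_rot: [-0.707, 0.01, 0.708, 0.005]
wrist_force: [0.2, 1.3, -0.2]
width: 0.0849
```

```bash
python3 -c "
from h import *
plan([.548,-.240,.071],88.5)"
```

```text
t 1.73 p [ 0.544  -0.2446  0.0843] jaw -91.21 shift [ 0.04   0.046 -0.133] turn [ 0.083 -0.022 -0.072] w 0.0849 F [ 0.2  1.3 -0.2] q [-0.49  0.51  1.67 -0.01  0.96  1.11]
```

Emit:
arm_command(
  travel=[
    [0.04,0.046,-0.13],
    [0,0,0],
  ],
  rot=[
    [0.08,0,-0.07],
    [0,0,0],
  ],
  claw=[1,1],
)

```text
clock: 1.9
position: [0.5475, -0.2409, 0.0712]
tool_rot: [-0.706, 0.01, 0.708, 0.01]
wrist_force: [-0.1, -0.0, 0.3]
width: 0.0852
```

```bash
python3 -c "
from h import *
plan([.548,-.240,.071],88.5)"
```

```text
t 1.9 p [ 0.5475 -0.2409  0.0712] jaw -91.61 shift [ 0.005  0.009 -0.002] turn [-0.002 -0.026  0.029] w 0.0852 F [-0.1 -0.   0.3] q [-0.48  0.53  1.67 -0.    0.94  1.11]
```

Close on the plate.

Emit:
arm_command(
  travel=[
    [0,0.009,0],
    [0,0,0],
    [0,0,0],
    [0,0,0],
    [0,0,0],
    [0,0,0],
    [0,0,0],
    [0,0,0],
  ],
  rot=[
    [0,0,0],
    [0,0,0],
    [0,0,0],
    [0,0,0],
    [0,0,0],
    [0,0,0],
    [0,0,0],
    [0,0,0],
  ],
  claw=[0,0,0,0,0,0,0,0],
)

```text
clock: 2.57
position: [0.55, -0.2411, 0.0755]
tool_rot: [0.709, -0.011, -0.705, -0.009]
wrist_force: [0.2, 0.1, -2.4]
width: 0.0468
```

```bash
python3 -c "
from h import *
plan([.548,-.240,.2],88.5)"
```

```text
t 2.57 p [ 0.55   -0.2411  0.0755] jaw -91.57 shift [-0.02   0.011  1.245] turn [0.049 0.065 0.018] w 0.0468 F [ 0.2  0.1 -2.4] q [-0.48  0.52  1.67 -0.    0.94  1.12]
```

Emit:
arm_command(
  travel=[
    [0,0,0.1],
    [0,0,0.25],
    [0,0,0.3],
    [0,0,0.3],
    [0,0,0.3],
    [0,0,0.15],
    [0,0,0],
    [0,0,0],
  ],
  rot=[
    [0,0,0],
    [0,0,0],
    [0,0,0],
    [0,0,0],
    [0,0,0],
    [0,0,0],
    [0,0,0],
    [0,0,0],
  ],
  claw=[0,0,0,0,0,0,0,0],
)

```text
clock: 3.23
position: [0.5464, -0.2393, 0.223]
tool_rot: [-0.707, 0.01, 0.707, 0.009]
wrist_force: [0.9, 0.1, -2.1]
width: 0.0472
```

```bash
python3 -c "
from h import *
plan([.548,-.240,.22],88.5)
f=grab('wrist','w2.png'); P=cloud(f); z=P[...,2]; o,R=pose(); p=o['position']
near=np.hypot(P[...,0]-p[0],P[...,1]-p[1])<.055
m0=near&(z>p[2]-.05)&(z<p[2]+.05); print(np.percentile(z[m0],[2,10,30,50,70,90,98]).round(4)-p[2])
zm=np.median(z[m0]);
for lo,hi in((-.005,.005),(.011,.022)):
    m=m0&(z>zm+lo)&(z<zm+hi); q=(P[m][:,:2]*1000).astype(np.float32); print(len(q), cv2.minAreaRect(q) if len(q)>3 else 0, P[m].mean(0))
grab('side','s2.png')
"
```

```text
t 3.23 p [ 0.5464 -0.2393  0.223 ] jaw -91.57 shift [ 0.016 -0.007 -0.03 ] turn [ 0.012 -0.009  0.017] w 0.0472 F [ 0.9  0.1 -2.1] q [-0.48  0.36  1.51 -0.    1.27  1.12]
[-0.00690974  0.00269026  0.00359026  0.00429026  0.02829026  0.04109026
  0.04859026]
16138 ((546.8976440429688, -238.98033142089844), (74.43595123291016, 76.26578521728516), 88.5399169921875) [ 0.553222   -0.23903624  0.22648627]
1990 ((556.9552001953125, -239.31448364257812), (106.44414520263672, 41.65066146850586), 88.85993957519531) [ 0.5580613  -0.23939054  0.24325531]
```

View pics/w2.png

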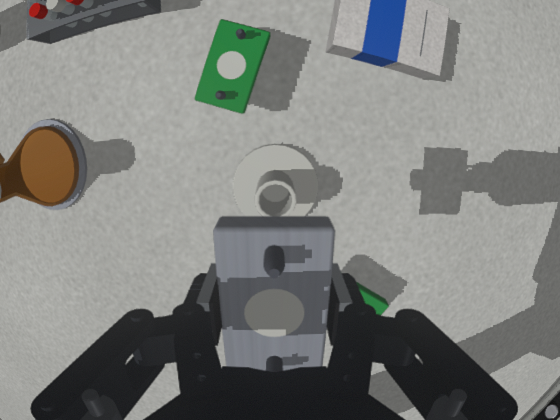

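Base is held, plate spans about (215–335, 217–365); it left the holder cleanly. Travelling to the flask.

Emit:
arm_command(
  travel=[
    [0.02,0.15,0],
    [0.05,0.33,0],
    [0.06,0.38,0],
    [0.06,0.38,0],
    [0.06,0.38,0],
    [0.06,0.38,0],
    [0.05,0.33,0],
    [0.03,0.18,0],
  ],
  rot=[
    [0,0,0],
    [0,0,0],
    [0,0,0],
    [0,0,0],
    [0,0,0],
    [0,0,0],
    [0,0,0],
    [0,0,0],
  ],
  claw=[0,0,0,0,0,0,0,0],
)

```text
clock: 4.0
position: [0.5761, 0.0221, 0.2065]
tool_rot: [-0.697, 0.012, 0.717, 0.016]
wrist_force: [0.9, 0.2, -1.7]
width: 0.0465
```

```bash
cat >> h.py <<'E'
def heldbase(f):
    """plane tilt, corners and dowels of the plate held in the gripper, relative to the TCP"""
    o,R=pose(); p=o['position']; P=cloud(f)-p; x,y,z=P[...,0],P[...,1],P[...,2]
    m=(abs(y)<.021)&(x>-.02)&(x<.05)&(abs(z-.004)<.012)
    for _ in range(3):
        q=P[m]; A=np.c_[q[:,:2],np.ones(len(q))]; c=np.linalg.lstsq(A,q[:,2],rcond=None)[0]
        d=z-(c[0]*x+c[1]*y+c[2]); m=(abs(y)<.03)&(x>-.03)&(x<.06)&(abs(d)<.002)
    print('n',m.sum(),'tilt deg x,y',np.degrees(c[:2]).round(2),'top at',c[2].round(4),'x max',np.percentile(x[m],99.5).round(4),'y range',np.percentile(y[m&(x>.03)],[1,99]).round(4))
    md=(d>.010)&(d<.018)&(abs(y)<.012)&(x<.05)&(x>0.01)
    if md.sum(): print('far dowel',md.sum(),P[md].mean(0).round(4),np.percentile(x[md],[1,99]).round(4))
    return c,P+p
E
python3 -c "
from h import *
plan([.5865,.0394,.223],88.5)
f=grab('wrist'); c,P=heldbase(f)
for n in('side','top'):
    f=grab(n,n+'3.png');np.save(n+'3.npy',f,allow_pickle=True)
"
```

```text
t 4.0 p [0.5761 0.0221 0.2065] jaw -92.26 shift [0.104 0.173 0.165] turn [-0.085 -0.413  0.189] w 0.0465 F [ 0.9  0.2 -1.7] q [-0.04  0.36  1.55  0.01  1.25  1.57]
n 14385 tilt deg x,y [-1.92  0.42] top at 0.004 x max 0.0382 y range [-0.0265  0.0195]
far dowel 369 [ 0.0291 -0.0035  0.0166] [0.0257 0.0317]
```

View pics/side3.png

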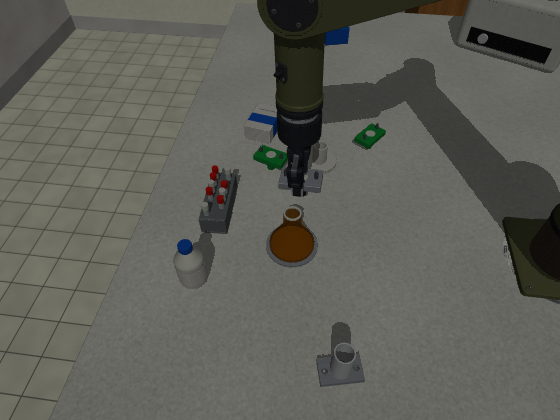

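Side view: base held at (300,180), still short of the flask mouth (293,213); neck is free. Correcting.

Emit:
arm_command(
  travel=[
    [0.08,0.1,0.1],
    [0,0,0],
    [0,0,0],
  ],
  rot=[
    [-0.08,-0.41,0.19],
    [0,0,0],
    [0,0,0],
  ],
  claw=[0,0,0],
)

```text
clock: 4.4
position: [0.5829, 0.0296, 0.2143]
tool_rot: [-0.706, 0.01, 0.708, 0.007]
wrist_force: [0.3, -0.7, -2.0]
width: 0.0464
```

```bash
python3 -c "
from h import *
plan([.5865,.0394,.223],88.5)
f=grab('wrist','w4.png'); c,P=heldbase(f); z=P[...,2]
m=(np.hypot(P[...,0]-.5865,P[...,1]-.0394)<.03)&(abs(z-.116)<.006); print('rim px',m.sum())
plan([.5865,.0394,.223],88.5)
"
```

```text
t 4.4 p [0.5829 0.0296 0.2143] jaw -91.38 shift [0.036 0.098 0.087] turn [ 0.048 -0.056 -0.031] w 0.0464 F [ 0.3 -0.7 -2. ] q [-0.02  0.35  1.55 -0.    1.25  1.58]
n 14327 tilt deg x,y [-0.48 -0.08] top at 0.0031 x max 0.0376 y range [-0.0235  0.0227]
far dowel 363 [ 0.0283 -0.0002  0.0165] [0.025  0.0309]
rim px 469
t 4.45 p [0.5834 0.0297 0.2147] jaw -91.4 shift [0.031 0.097 0.083] turn [ 0.041 -0.039 -0.025] w 0.0469 F [ 0.2 -0.6 -2.9] q [-0.02  0.35  1.54 -0.    1.25  1.58]
```

```bash
python3 -c "
from h import *
from scipy.optimize import least_squares
def fit(P,nm):
    z=P[...,2]; m=(np.hypot(P[...,0]-.5865,P[...,1]-.0394)<.024)&(abs(z-.116)<.004); q=P[m][:,:2]*1000
    if len(q)<20: return
    # annulus 15..19 mm: distance to the band
    g=lambda c: np.maximum(abs(np.hypot(*(q-c).T)-17)-1.9,0)+0.02*abs(np.hypot(*(q-c).T)-17)
    s=least_squares(g,[586.5,39.4],loss='soft_l1'); r=np.hypot(*(q-s.x).T); a=np.degrees(np.arctan2(*(q-s.x).T[::-1]))
    print(nm,len(q),s.x.round(2),np.percentile(r,[2,50,98]).round(1),np.histogram(a,bins=8,range=(-180,180))[0],z[m].mean())
fit(cloud(grab('wrist')),'wrist')
for n in('side','top'): fit(cloud(np.load(n+'0.npy',allow_pickle=True).item()),n)
f=grab('top'); fit(cloud(f),'topnow')
"
```

```text
wrist 411 [587.37  39.95] [15.  17.5 18.9] [  0   0  82 134 125  70   0   0] 0.11672500778289274
side 115 [586.67  40.33] [14.6 17.  19.8] [11 16 18 10 14 16 18 12] 0.1156418209195482
top 74 [586.26  38.04] [14.8 16.8 18.9] [ 8 10  9 10 10  8  8 11] 0.11597392535888791
```

View pics/w4.png

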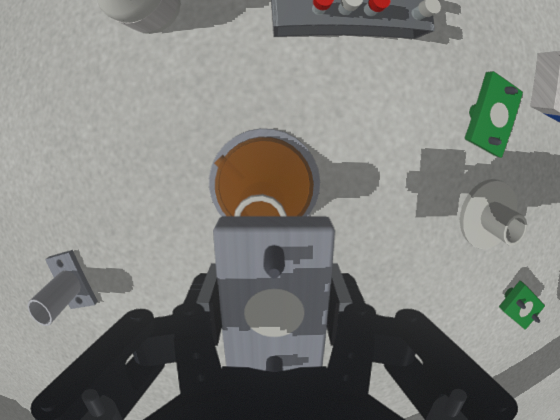

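Wrist view: rim arc at (260,205) just ahead of the plate; fit consistent across cameras. Moving above the mouth.

Emit:
arm_command(
  travel=[
    [0.05,0.1,-0.1],
    [0,0,0],
    [0,0,-0.2],
    [0,0,0],
  ],
  rot=[
    [0.04,0,0],
    [0,0,0],
    [0,0,0],
    [0,0,0],
  ],
  claw=[0,0,0,0],
)

```text
clock: 4.88
position: [0.5892, 0.0382, 0.1836]
tool_rot: [-0.707, 0.01, 0.708, 0.01]
wrist_force: [-1.1, -0.1, -3.3]
width: 0.0469
```

```bash
python3 -c "
from h import *
plan([.589,.0397,.165],88.5)"
```

```text
t 4.88 p [0.5892 0.0382 0.1836] jaw -91.65 shift [-0.002  0.015 -0.186] turn [-0.002 -0.02   0.037] w 0.0469 F [-1.1 -0.1 -3.3] q [-0.01  0.39  1.57  0.    1.18  1.59]
```

Emit:
arm_command(
  travel=[
    [0,0.015,-0.08],
    [0,0,-0.08],
    [0,0,0],
    [0,0,0],
  ],
  rot=[
    [0,0,0.03],
    [0,0,0],
    [0,0,0],
    [0,0,0],
  ],
  claw=[0,0,0,0],
)

```text
clock: 5.22
position: [0.5896, 0.0395, 0.1664]
tool_rot: [-0.706, 0.01, 0.708, 0.01]
wrist_force: [0.3, 1.2, -2.0]
width: 0.0469
```

```bash
python3 -c "
from h import *
plan([.589,.0397,.165],88.5)
c,P=heldbase(grab('wrist'))"
```

```text
t 5.22 p [0.5896 0.0395 0.1664] jaw -91.55 shift [-0.006  0.002 -0.014] turn [ 0.001 -0.032  0.012] w 0.0469 F [ 0.3  1.2 -2. ] q [-0.    0.41  1.59 -0.    1.14  1.59]
n 14410 tilt deg x,y [-0.39  0.15] top at 0.0035 x max 0.0381 y range [-0.0235  0.0227]
far dowel 362 [ 0.0288 -0.0002  0.017 ] [0.0256 0.0313]
```

Emit:
arm_command(
  travel=[
    [-0.005,0,-0.06],
    [0,0,-0.06],
    [0,0,-0.06],
    [0,0,0],
    [0,0,0],
  ],
  rot=[
    [0,-0.03,0],
    [0,0,0],
    [0,0,0],
    [0,0,0],
    [0,0,0],
  ],
  claw=[0,0,0,0,0],
)

```text
clock: 5.68
position: [0.5899, 0.0394, 0.1481]
tool_rot: [0.708, -0.01, -0.706, -0.01]
wrist_force: [0.0, 0.3, -2.0]
width: 0.0469
```

```bash
python3 -c "
from h import *
plan([.589,.0397,.1285],88.5)"
```

```text
t 5.68 p [0.5899 0.0394 0.1481] jaw -91.56 shift [-0.009  0.003 -0.196] turn [0.002 0.043 0.014] w 0.0469 F [ 0.   0.3 -2. ] q [-0.    0.43  1.62 -0.    1.1   1.59]
```

Emit:
arm_command(
  travel=[
    [-0.008,0,-0.05],
    [0,0,-0.05],
    [0,0,-0.04],
    [0,0,0],
    [0,0,0],
  ],
  rot=[
    [0,0,0],
    [0,0,0],
    [0,0,0],
    [0,0,0],
    [0,0,0],
  ],
  claw=[0,0,0,0,0],
)

```text
clock: 6.1
position: [0.589, 0.0394, 0.1326]
tool_rot: [0.708, -0.01, -0.706, -0.01]
wrist_force: [0.0, 0.2, -1.7]
width: 0.047
```

```bash
python3 -c "
from h import *
plan([.589,.0397,.1285],88.5)"
```

```text
t 6.1 p [0.589  0.0394 0.1326] jaw -91.55 shift [-0.     0.003 -0.041] turn [0.002 0.044 0.013] w 0.047 F [ 0.   0.2 -1.7] q [-0.    0.44  1.64 -0.    1.06  1.59]
```

Emit:
arm_command(
  travel=[
    [0,0,-0.025],
    [0,0,-0.015],
    [0,0,-0.015],
    [0,0,0],
    [0,0,0],
  ],
  rot=[
    [0,0.04,0],
    [0,0,0],
    [0,0,0],
    [0,0,0],
    [0,0,0],
  ],
  claw=[0,0,0,0,0],
)

```text
clock: 6.52
position: [0.5897, 0.0394, 0.131]
tool_rot: [0.708, -0.01, -0.706, -0.009]
wrist_force: [0.1, -0.7, -1.8]
width: 0.0471
```

```bash
python3 -c "
from h import *
plan([.589,.0397,.1285],88.5); heldbase(grab('wrist'))"
```

```text
t 6.52 p [0.5897 0.0394 0.131 ] jaw -91.55 shift [-0.007  0.003 -0.025] turn [0.004 0.043 0.012] w 0.0471 F [ 0.1 -0.7 -1.8] q [-0.    0.44  1.64 -0.    1.06  1.59]
n 14385 tilt deg x,y [-0.12  0.1 ] top at 0.0036 x max 0.0381 y range [-0.0235  0.0227]
far dowel 364 [ 0.0286 -0.0003  0.0172] [0.0251 0.0314]
```

Emit:
arm_command(
  travel=[
    [0,0,-0.03],
    [0,0,-0.03],
    [0,0,-0.02],
  ],
  rot=[
    [0,0,0],
    [0,0,0],
    [0,0,0],
  ],
  claw=[0,0,0],
)

```text
clock: 6.82
position: [0.5901, 0.0394, 0.1299]
tool_rot: [0.709, -0.01, -0.705, -0.009]
wrist_force: [-3.3, 0.5, 5.7]
width: 0.0472
```

```bash
python3 -c "
from h import *
plan([.589,.0397,.1285],88.5); heldbase(grab('wrist'))"
```

```text
t 6.82 p [0.5901 0.0394 0.1299] jaw -91.53 shift [-0.011  0.003 -0.014] turn [0.008 0.088 0.008] w 0.0472 F [-3.3  0.5  5.7] q [-0.    0.45  1.64 -0.    1.05  1.59]
n 14406 tilt deg x,y [-0.08  0.1 ] top at 0.0036 x max 0.0381 y range [-0.0235  0.0227]
far dowel 366 [ 0.0286 -0.0002  0.0172] [0.0253 0.0313]
```

Emit:
arm_command(
  travel=[
    [-0.01,0,-0.03],
    [0,0,-0.03],
    [0,0,-0.03],
  ],
  rot=[
    [0,0.08,0],
    [0,0,0],
    [0,0,0],
  ],
  claw=[0,0,0],
)

```text
clock: 7.12
position: [0.5901, 0.0394, 0.1298]
tool_rot: [0.709, -0.01, -0.705, -0.009]
wrist_force: [-6.0, 0.2, 19.5]
width: 0.0469
```

```bash
python3 -c "
from h import *
plan([.589,.0397,.1285],88.5); heldbase(grab('wrist'))"
```

```text
t 7.12 p [0.5901 0.0394 0.1298] jaw -91.53 shift [-0.011  0.003 -0.013] turn [0.012 0.099 0.007] w 0.0469 F [-6.   0.2 19.5] q [-0.    0.44  1.64 -0.    1.05  1.59]
n 14444 tilt deg x,y [-0.14  0.08] top at 0.0035 x max 0.0381 y range [-0.0235  0.0227]
far dowel 352 [ 0.0286 -0.0003  0.0171] [0.0253 0.0311]
```

Firm contact without further travel: seated. Releasing, rising.

Emit:
arm_command(
  travel=[
    [0,0,0],
    [0,0,0],
    [0,0,0],
    [0,0,0],
    [0,0,0],
    [0,0,0],
  ],
  rot=[
    [0,0,0],
    [0,0,0],
    [0,0,0],
    [0,0,0],
    [0,0,0],
    [0,0,0],
  ],
  claw=[0.7,1,1,1,1,1],
)

```text
clock: 7.67
position: [0.5918, 0.0394, 0.131]
tool_rot: [0.711, -0.01, -0.703, -0.009]
wrist_force: [0.2, 0.2, 0.1]
width: 0.0853
```

Emit:
arm_command(
  travel=[
    [0,0,0.1],
    [0,0,0.2],
    [0,0,0.25],
    [0,0,0.25],
    [0,0,0.2],
    [0,0,0],
    [0,0,0],
  ],
  rot=[
    [0,0,0],
    [0,0,0],
    [0,0,0],
    [0,0,0],
    [0,0,0],
    [0,0,0],
    [0,0,0],
  ],
  claw=[1,1,1,1,1,1,1],
)

```text
clock: 8.25
position: [0.5896, 0.0394, 0.2349]
tool_rot: [0.709, -0.01, -0.705, -0.009]
wrist_force: [-0.7, 0.0, -0.3]
width: 0.0855
```

```bash
cat >> h.py <<'E'
def seated(f,c=(.5875,.0397),zt=.132):
    P=cloud(f); x,y,z=P[...,0],P[...,1],P[...,2]
    n=np.hypot(x-c[0],y-c[1])<.055
    for nm,lo,hi in(('plate',-.006,.006),('dowels',.010,.02)):
        m=n&(z>zt+lo)&(z<zt+hi)
        if m.sum()<4: print(nm,'none'); continue
        q=P[m]; r=cv2.minAreaRect((q[:,:2]*1000).astype(np.float32)); co=np.linalg.lstsq(np.c_[q[:,:2]-q[:,:2].mean(0),np.ones(len(q))],q[:,2],rcond=None)[0]
        print(f['n'],nm,m.sum(),np.round(r[0],1),np.round(r[1],1),round(r[2],1),'mean z',co[2].round(4),'tilt',np.degrees(co[:2]).round(2))
        if nm=='dowels':
            for s in (x>r[0][0]/1000,x<=r[0][0]/1000): print('  dowel',P[m&s].mean(0).round(4))
E
python3 -c "
from h import *
plan([.589,.0397,.23],88.5)
for n in('wrist','side','top'): seated(grab(n,n+'5.png'))"
```

```text
t 8.25 p [0.5896 0.0394 0.2349] jaw -91.53 shift [-0.006  0.003 -0.049] turn [0.011 0.064 0.008] w 0.0855 F [-0.7  0.  -0.3] q [-0.    0.34  1.51 -0.    1.29  1.59]
wrist plate 6493 [588.7  40.2] [48.3 79.9] 88.6 mean z 0.1333 tilt [-0.29  0.06]
wrist dowels 210 [589.3  40.2] [ 7.4 63.5] 88.1 mean z 0.1468 tilt [ 0.22 -0.2 ]
  dowel [0.6183 0.0394 0.1469]
  dowel [0.5611 0.0409 0.1466]
side plate 751 [587.6  40.8] [50.5 80.4] 88.0 mean z 0.1326 tilt [ 0.14 -1.62]
side dowels 26 [587.1  40.8] [ 6.5 64.3] 88.8 mean z 0.1462 tilt [ -0.72 -11.66]
  dowel [0.6162 0.0407 0.146 ]
  dowel [0.5581 0.0428 0.1464]
top plate 132 [556.3  38.5] [46.1 18.4] 89.0 mean z 0.1321 tilt [-0.    0.96]
top dowels 7 [557.1  39.3] [6.8 2.4] 88.3 mean z 0.1456 tilt [31.36 -3.68]
  dowel [0.5583 0.0392 0.1463]
  dowel [0.556  0.0381 0.1447]
```

View pics/wrist5.png

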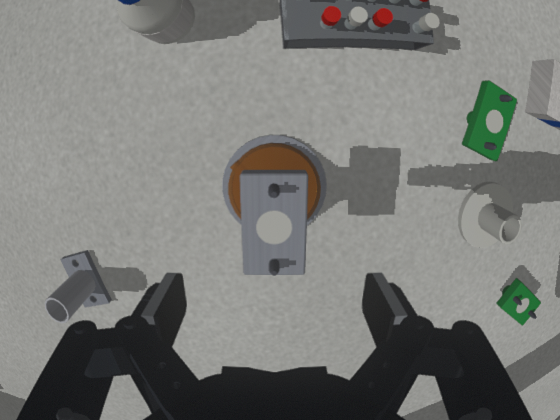

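Base sits in the neck, plate centred at (274,223), level and at ~0.1325 m top. Now to the cup (seen at (75,285)).

Emit:
arm_command(
  travel=[
    [-0.1,0.2,0],
    [-0.16,0.34,0],
    [-0.16,0.34,0],
    [-0.16,0.34,0],
    [-0.16,0.34,0],
    [-0.16,0.34,0],
    [-0.16,0.34,0],
    [-0.14,0.3,0],
  ],
  rot=[
    [0,0,0.4],
    [0,0,0.5],
    [0,0,0.5],
    [0,0,0.5],
    [0,0,0.5],
    [0,0,0.5],
    [0,0,0.5],
    [0,0,0.4],
  ],
  claw=[1,1,1,1,1,1,1,1],
)

```text
clock: 9.07
position: [0.4612, 0.293, 0.2209]
tool_rot: [-0.696, -0.08, 0.708, -0.087]
wrist_force: [0.1, 0.5, -0.5]
width: 0.0854
```

Emit:
arm_command(
  travel=[
    [0,0,0],
    [0,0,0],
  ],
  rot=[
    [0,0,0],
    [0,0,0],
  ],
  claw=[1,1],
)

```text
clock: 9.23
position: [0.456, 0.2984, 0.2179]
tool_rot: [-0.694, -0.084, 0.71, -0.09]
wrist_force: [0.7, -0.1, -0.6]
width: 0.0855
```

```bash
python3 -c "
from h import *
plan([.467,.3064,.2],103)
f=grab('wrist','w6.png')
for zt in(.010,.0735): seated(f,(.467,.3064),zt)"
```

```text
t 9.23 p [0.456  0.2984 0.2179] jaw -75.92 shift [ 0.11   0.08  -0.179] turn [ 0.16  -0.31  -0.269] w 0.0855 F [ 0.7 -0.1 -0.6] q [0.5  0.31 1.61 0.   1.25 1.83]
wrist plate 1777 [464.  319.2] [81.1 72.9] 13.6 mean z 0.0116 tilt [-1.19 -0.05]
wrist dowels 141 [468.3 308.5] [33.8 35.5] 89.1 mean z 0.025 tilt [ 0.24 -0.83]
  dowel [0.4825 0.3097 0.0251]
  dowel [0.4544 0.3044 0.0249]
wrist plate 308 [468.6 306.6] [35.4 34.5] 25.8 mean z 0.0738 tilt [-0.3  1.2]
wrist dowels 544 [467.1 307.1] [37.4 36.9] 14.9 mean z 0.0861 tilt [-0.08 -0.  ]
  dowel [0.4785 0.3077 0.0861]
  dowel [0.4559 0.3073 0.0861]
```

Emit:
arm_command(
  travel=[
    [0.11,0.085,0],
    [0,0,0],
    [0,0,0],
    [0,0,-0.3],
    [0,0,0],
  ],
  rot=[
    [0.16,-0.31,-0.2],
    [0,0,0],
    [0,0,0],
    [0,0,0],
    [0,0,0],
  ],
  claw=[1,1,1,1,1],
)

```text
clock: 9.7
position: [0.4713, 0.3031, 0.1863]
tool_rot: [0.704, 0.078, -0.702, 0.078]
wrist_force: [-1.3, -1.1, -1.2]
width: 0.0857
```

```bash
python3 -c "
from h import *
plan([.4672,.3071,.058],103.3)
f=grab('wrist'); seated(f,(.467,.3064),.08)
f=grab('top'); P=cloud(f); z=P[...,2]
m=(np.hypot(P[...,0]-.467,P[...,1]-.3064)<.06)&(z>.006)&(z<.016); print(cv2.minAreaRect((P[m][:,:2]*1000).astype(np.float32)))"
```

```text
t 9.7 p [0.4713 0.3031 0.1863] jaw -77.28 shift [-0.041  0.04  -1.283] turn [-0.001  0.033  0.145] w 0.0857 F [-1.3 -1.1 -1.2] q [ 0.5   0.35  1.64 -0.    1.16  1.85]
wrist plate 657 [467.4 307.3] [37.  37.3] 16.1 mean z 0.0815 tilt [ 0.44 -0.32]
dowels none
((472.5290832519531, 304.9220886230469), (68.4095687866211, 107.60391998291016), 89.9738540649414)
```

Emit:
arm_command(
  travel=[
    [-0.04,0.04,-0.25],
    [0,0,-0.25],
    [0,0,-0.25],
    [0,0,-0.25],
    [0,0,-0.18],
    [0,0,0],
    [0,0,0],
  ],
  rot=[
    [0,0,0.14],
    [0,0,0],
    [0,0,0],
    [0,0,0],
    [0,0,0],
    [0,0,0],
    [0,0,0],
  ],
  claw=[1,1,1,1,1,1,1],
)

```text
clock: 10.38
position: [0.4812, 0.3106, 0.0815]
tool_rot: [0.714, 0.084, -0.691, 0.076]
wrist_force: [1.1, 1.3, 0.5]
width: 0.0853
```

```bash
python3 -c "
from h import *
plan([.4673,.3071,.058],103.3)"
```

```text
t 10.38 p [0.4812 0.3106 0.0815] jaw -77.05 shift [-0.139 -0.035 -0.235] turn [-0.219  0.434  0.09 ] w 0.0853 F [1.1 1.3 0.5] q [ 0.5   0.47  1.75 -0.    0.88  1.85]
```

Emit:
arm_command(
  travel=[
    [-0.14,-0.035,-0.1],
    [0,0,-0.08],
    [0,0,0],
    [0,0,0],
  ],
  rot=[
    [-0.22,0.43,0.09],
    [0,0,0],
    [0,0,0],
    [0,0,0],
  ],
  claw=[1,1,1,1],
)

```text
clock: 10.72
position: [0.4694, 0.3081, 0.0672]
tool_rot: [0.704, 0.082, -0.701, 0.081]
wrist_force: [0.0, 1.2, -0.6]
width: 0.0853
```

```bash
python3 -c "
from h import *
plan([.4673,.3071,.060],103.3)"
```

```text
t 10.72 p [0.4694 0.3081 0.0672] jaw -76.72 shift [-0.021 -0.01  -0.072] turn [-0.035  0.066  0.005] w 0.0853 F [ 0.   1.2 -0.6] q [ 0.51  0.49  1.77 -0.    0.88  1.84]
```

Emit:
arm_command(
  travel=[
    [-0.02,-0.01,-0.07],
    [0,0,0],
  ],
  rot=[
    [-0.03,0.07,0],
    [0,0,0],
  ],
  claw=[1,1],
)

```text
clock: 10.88
position: [0.468, 0.3076, 0.061]
tool_rot: [0.703, 0.082, -0.702, 0.081]
wrist_force: [-0.2, 0.0, 0.5]
width: 0.0855
```

```bash
python3 -c "
from h import *
plan([.4673,.3071,.060],103.3)"
```

```text
t 10.88 p [0.468  0.3076 0.061 ] jaw -76.71 shift [-0.007 -0.005 -0.01 ] turn [-0.023  0.025  0.001] w 0.0855 F [-0.2  0.   0.5] q [0.51 0.5  1.77 0.   0.87 1.84]
```

Emit:
arm_command(
  travel=[
    [-0.007,-0.005,0],
    [0,0,0],
    [0,0,0],
    [0,0,0],
    [0,0,0],
    [0,0,0],
    [0,0,0],
    [0,0,0],
  ],
  rot=[
    [-0.02,0.02,0],
    [0,0,0],
    [0,0,0],
    [0,0,0],
    [0,0,0],
    [0,0,0],
    [0,0,0],
    [0,0,0],
  ],
  claw=[0,0,0,0,0,0,0,0],
)

```text
clock: 11.55
position: [0.4677, 0.3073, 0.0616]
tool_rot: [0.703, 0.082, -0.702, 0.082]
wrist_force: [0.2, -0.8, 0.4]
width: 0.0356
```

```bash
python3 -c "
from h import *
plan([.4673,.3071,.2],103.3)"
```

```text
t 11.55 p [0.4677 0.3073 0.0616] jaw -76.7 shift [-0.004 -0.002  1.384] turn [-0.009  0.021  0.   ] w 0.0356 F [ 0.2 -0.8  0.4] q [ 0.51  0.5   1.77 -0.    0.87  1.84]
```

Emit:
arm_command(
  travel=[
    [0,0,0.12],
    [0,0,0.25],
    [0,0,0.28],
    [0,0,0.28],
    [0,0,0.28],
    [0,0,0.28],
    [0,0,0.2],
    [0,0,0],
  ],
  rot=[
    [0,0,0],
    [0,0,0],
    [0,0,0],
    [0,0,0],
    [0,0,0],
    [0,0,0],
    [0,0,0],
    [0,0,0],
  ],
  claw=[0,0,0,0,0,0,0,0],
)

```text
clock: 12.22
position: [0.4618, 0.3043, 0.2324]
tool_rot: [-0.698, -0.08, 0.707, -0.083]
wrist_force: [0.3, 0.6, -2.4]
width: 0.0358
```

```bash
python3 -c "
from h import *
plan([.5875,.0399,.24],88.5)"
```

```text
t 12.22 p [0.4618 0.3043 0.2324] jaw -76.71 shift [ 1.257 -2.644  0.076] turn [ 0.066 -0.178 -3.697] w 0.0358 F [ 0.3  0.6 -2.4] q [0.51 0.3  1.58 0.   1.27 1.84]
```

Emit:
arm_command(
  travel=[
    [0.08,-0.15,0.02],
    [0.13,-0.28,0.03],
    [0.15,-0.32,0.03],
    [0.15,-0.32,0.03],
    [0.15,-0.32,0.03],
    [0.15,-0.32,0.03],
    [0.13,-0.28,0.03],
    [0.1,-0.18,0.02],
  ],
  rot=[
    [0,-0.1,-0.3],
    [0,-0.08,-0.4],
    [0,0,-0.5],
    [0,0,-0.5],
    [0,0,-0.5],
    [0,0,-0.5],
    [0,0,-0.5],
    [0,0,-0.4],
  ],
  claw=[0,0,0,0,0,0,0,0],
)

```text
clock: 12.88
position: [0.5614, 0.0828, 0.2457]
tool_rot: [-0.703, 0.008, 0.711, 0.006]
wrist_force: [0.7, -0.3, -2.8]
width: 0.0357
```

Emit:
arm_command(
  travel=[
    [0,0,0],
    [0,0,0],
  ],
  rot=[
    [0,0,0],
    [0,0,0],
  ],
  claw=[0,0],
)

```text
clock: 13.05
position: [0.5626, 0.0777, 0.2425]
tool_rot: [-0.702, 0.012, 0.712, 0.008]
wrist_force: [-0.1, 0.8, -2.0]
width: 0.0356
```

```bash
python3 -c "
from h import *
plan([.5875,.0399,.235],88.5)"
```

```text
t 13.05 p [0.5626 0.0777 0.2425] jaw -91.55 shift [ 0.249 -0.378 -0.075] turn [ 0.08  -0.205  0.013] w 0.0356 F [-0.1  0.8 -2. ] q [ 0.07  0.31  1.53 -0.    1.31  1.66]
```

Emit:
arm_command(
  travel=[
    [0.12,-0.19,-0.04],
    [0.1,-0.15,0],
    [0,0,0],
    [0,0,0],
  ],
  rot=[
    [0.08,-0.2,0],
    [0,0,0],
    [0,0,0],
    [0,0,0],
  ],
  claw=[0,0,0,0],
)

```text
clock: 13.38
position: [0.581, 0.0456, 0.2328]
tool_rot: [-0.704, 0.008, 0.711, 0.009]
wrist_force: [-0.3, 0.3, -2.6]
width: 0.0356
```

```bash
python3 -c "
from h import *
plan([.588,.0399,.235],88.5)
o,R=pose();p=o['position']
f=grab('wrist','w7.png'); P=cloud(f)-p; z=P[...,2]
for n in('side','top'): np.save(n+'7.npy',grab(n,n+'7.png'),allow_pickle=True)
m=(np.hypot(P[...,0],P[...,1])<.1); h=np.histogram(z[m],bins=np.arange(-.13,.04,.005)); print(list(zip(h[1].round(3),h[0])))
for lo,hi in((.018,.028),(-.057,-.047)):
  mm=m&(z>lo)&(z<hi)&(abs(P[...,1])<.045)
  if mm.sum()>5: print(lo,mm.sum(),cv2.minAreaRect((P[mm][:,:2]*1000).astype(np.float32)),z[mm].mean())
"
```

```text
t 13.38 p [0.581  0.0456 0.2328] jaw -91.37 shift [ 0.07  -0.057  0.022] turn [-0.038 -0.143 -0.032] w 0.0356 F [-0.3  0.3 -2.6] q [0.   0.34 1.52 0.   1.29 1.6 ]
[(np.float64(-0.13), np.int64(0)), (np.float64(-0.125), np.int64(0)), (np.float64(-0.12), np.int64(0)), (np.float64(-0.115), np.int64(50)), (np.float64(-0.11), np.int64(72)), (np.float64(-0.105), np.int64(500)), (np.float64(-0.1), np.int64(1518)), (np.float64(-0.095), np.int64(19)), (np.float64(-0.09), np.int64(68)), (np.float64(-0.085), np.int64(45)), (np.float64(-0.08), np.int64(0)), (np.float64(-0.075), np.int64(0)), (np.float64(-0.07), np.int64(0)), (np.float64(-0.065), np.int64(30)), (np.float64(-0.06), np.int64(225)), (np.float64(-0.055), np.int64(2966)), (np.float64(-0.05), np.int64(1411)), (np.float64(-0.045), np.int64(211)), (np.float64(-0.04), np.int64(229)), (np.float64(-0.035), np.int64(237)), (np.float64(-0.03), np.int64(262)), (np.float64(-0.025), np.int64(293)), (np.float64(-0.02), np.int64(563)), (np.float64(-0.015), np.int64(897)), (np.float64(-0.01), np.int64(1016)), (np.float64(-0.005), np.int64(1157)), (np.float64(0.0), np.int64(1320)), (np.float64(0.005), np.int64(1455)), (np.float64(0.01), np.int64(1589)), (np.float64(0.015), np.int64(1740)), (np.float64(0.02), np.int64(3134)), (np.float64(0.025), np.int64(1856)), (np.float64(0.03), np.int64(3826))]
0.018 4919 ((0.9386329650878906, -0.7332763671875), (36.44423294067383, 89.53753662109375), 3.373354196548462) 0.02314269764934129
-0.057 4405 ((14.954090118408203, -0.04279136657714844), (48.1998291015625, 47.86859893798828), 89.00141143798828) -0.05050531697125126
```

View pics/w7.png

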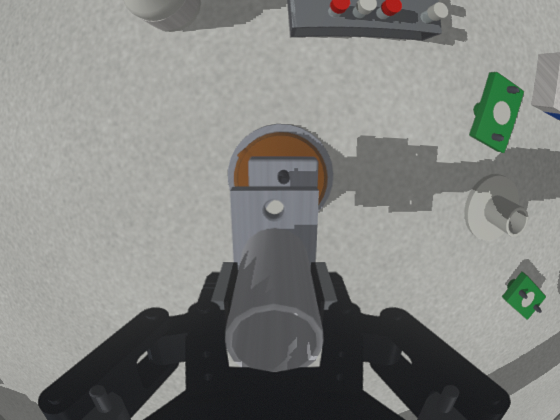

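Wrist view: cup plate with its far hole at (274,208), base's far dowel at (283,177) behind it. Measuring hole vs dowel.

```bash
cat >> h.py <<'E'
def align(f):
    o,R=pose(); p=o['position']; P=cloud(f); Q=P-p; x,y,z=Q[...,0],Q[...,1],Q[...,2]
    m=(x>.015)&(x<.06)&(abs(y)<.03)&(abs(z+.0505)<.004)
    A=np.c_[Q[m][:,:2],np.ones(m.sum())]; c=np.linalg.lstsq(A,Q[m][:,2],rcond=None)[0]
    r=cv2.minAreaRect((Q[m][:,:2]*1000).astype(np.float32))
    print('plate tilt',np.degrees(c[:2]).round(2),'z',c[2].round(4),'rect',np.round(r[0],1),np.round(r[1],1),round(r[2],1),'x99.5',np.percentile(x[m],99.5).round(4))
    k=cv2.morphologyEx(m.astype(np.uint8),cv2.MORPH_CLOSE,np.ones((3,3)))
    cs,hi=cv2.findContours(k,cv2.RETR_CCOMP,cv2.CHAIN_APPROX_NONE)
    for q,h in zip(cs,hi[0]):
        if h[3]>=0 and cv2.contourArea(q)>40:
            M=cv2.moments(q); u=[M['m10']/M['m00'],M['m01']/M['m00']]; zz=p[2]+c[2]+c[0]*.028-.005
            w=onplane(f,u,zz)[0]; print('hole px',np.round(u,1),'area',M['m00'],'world',w.round(4),'rel TCP',(w-p).round(4))
    md=(P[...,2]>.1405)&(P[...,2]<.1495)&(abs(P[...,0]-.6175)<.01)&(abs(P[...,1]-.0395)<.01)
    if md.sum(): print('dowel',md.sum(),P[md].mean(0).round(4), 'top', P[md&(P[...,2]>.1455)].mean(0).round(4))
E
python3 -c "
from h import *
plan([.588,.0399,.228],88.5)
align(grab('wrist'))"
```

```text
t 13.53 p [0.5812 0.0461 0.2336] jaw -91.3 shift [ 0.068 -0.062 -0.056] turn [-0.034 -0.124 -0.049] w 0.0356 F [ 0.  -0.2 -2. ] q [0.01 0.34 1.52 0.   1.29 1.6 ]
plate tilt [-2.    0.01] z -0.0497 rect [26.9 -0.3] [48.  23.9] 89.5 x99.5 0.0388
hole px [273.8 208.3] area 287.0 world [0.608  0.046  0.1782] rel TCP [ 0.0266 -0.     -0.0557]
dowel 105 [0.6184 0.0394 0.1462] top [0.6179 0.0395 0.1476]
```

Emit:
arm_command(
  travel=[
    [0.09,-0.066,-0.05],
    [0,0,0],
    [0,0,0],
    [0,0,0],
  ],
  rot=[
    [-0.03,-0.12,-0.05],
    [0,0,0],
    [0,0,0],
    [0,0,0],
  ],
  claw=[0,0,0,0],
)

```text
clock: 13.92
position: [0.5907, 0.0414, 0.2288]
tool_rot: [0.708, -0.008, -0.706, -0.008]
wrist_force: [-1.0, 0.6, -2.3]
width: 0.0355
```

```bash
python3 -c "
from h import *
plan([.5904,.0395,.22],88.5)
align(grab('wrist'))"
```

```text
t 13.92 p [0.5907 0.0414 0.2288] jaw -91.32 shift [-0.003 -0.019 -0.088] turn [-0.005  0.031 -0.045] w 0.0355 F [-1.   0.6 -2.3] q [-0.    0.35  1.51  0.    1.28  1.59]
plate tilt [-1.39 -0.1 ] z -0.0495 rect [27.2 -0.5] [47.8 24.9] 89.3 x99.5 0.0396
hole px [273.7 208.2] area 279.5 world [0.6181 0.0412 0.1737] rel TCP [ 0.0275 -0.0002 -0.0552]
dowel 5 [0.6148 0.0404 0.1468] top [0.6149 0.0401 0.1474]
```

Emit:
arm_command(
  travel=[
    [0,-0.018,-0.06],
    [0,0,0],
    [0,0,0],
    [0,0,0],
  ],
  rot=[
    [0,0.03,-0.04],
    [0,0,0],
    [0,0,0],
    [0,0,0],
  ],
  claw=[0,0,0,0],
)

```text
clock: 14.3
position: [0.5903, 0.0395, 0.2224]
tool_rot: [-0.707, 0.009, 0.707, 0.009]
wrist_force: [-1.0, -0.5, -1.7]
width: 0.0357
```

```bash
python3 -c "
from h import *
plan([.5904,.0395,.21],88.5)
F=[grab(n) for n in('wrist','side','top')]
align(F[0])
o,R=pose();p=o['position']
for f in F:
    Q=cloud(f)-p; r=np.hypot(Q[...,0]+.0012,Q[...,1]); z=Q[...,2]
    m=(r>14)|((r<.0205)&(r>.0145)&(abs(z-.0235)<.003))
    q=Q[m]; 
    if len(q)>20:
        c=np.linalg.lstsq(np.c_[q[:,:2],np.ones(len(q))],q[:,2],rcond=None)[0]; print(f['n'],'rim',len(q),np.degrees(c[:2]).round(2),c[2].round(4),q[:,:2].min(0).round(4),q[:,:2].max(0).round(4))
    m=(abs(Q[...,0])<.045)&(abs(Q[...,1])<.045)&(z>-.052)&(z<-.046); q=Q[m]
    if len(q)>20:
        c=np.linalg.lstsq(np.c_[q[:,:2],np.ones(len(q))],q[:,2],rcond=None)[0]; print(f['n'],'plate',len(q),np.degrees(c[:2]).round(2),c[2].round(4),q[:,:2].min(0).round(4),q[:,:2].max(0).round(4))
"
```

```text
t 14.3 p [0.5903 0.0395 0.2224] jaw -91.5 shift [ 0.001 -0.    -0.124] turn [-0.009 -0.006 -0.001] w 0.0357 F [-1.  -0.5 -1.7] q [-0.    0.36  1.52  0.    1.27  1.59]
plate tilt [-1.51 -0.11] z -0.0497 rect [26.8 -0.5] [47.9 24.5] 88.9 x99.5 0.0392
hole px [273.7 208.3] area 283.0 world [0.6176 0.0394 0.1672] rel TCP [ 0.027  -0.0002 -0.0555]
dowel 20 [0.6159 0.0397 0.148 ] top [0.6161 0.0393 0.1486]
wrist rim 2377 [ 1.21 -0.14] 0.0235 [-0.0183 -0.0193] [0.0185 0.0198]
wrist plate 4188 [-0.44 -0.09] -0.0501 [-0.0086 -0.0246] [0.0395 0.0241]
side rim 27 [ 0.09 -0.8 ] 0.0235 [-0.0203 -0.014 ] [-0.0074  0.0169]
side plate 421 [0.03 0.55] -0.0505 [-0.0423 -0.0231] [0.0381 0.0272]
top plate 76 [-0.11  0.68] -0.05 [-0.0425 -0.0246] [-0.0227  0.0224]
```

Aligned within ~0.5 mm and level. Descending onto the dowels.

Emit:
arm_command(
  travel=[
    [0,0,-0.06],
    [0,0,-0.06],
    [0,0,-0.05],
    [0,0,0],
    [0,0,0],
  ],
  rot=[
    [0,0,0],
    [0,0,0],
    [0,0,0],
    [0,0,0],
    [0,0,0],
  ],
  claw=[0,0,0,0,0],
)

```text
clock: 14.87
position: [0.5904, 0.0396, 0.2039]
tool_rot: [0.707, -0.009, -0.707, -0.009]
wrist_force: [1.0, 0.2, -2.4]
width: 0.036
```

```bash
python3 -c "
from h import *
plan([.5904,.0395,.1935],88.5); align(grab('wrist','w8.png'))"
```

```text
t 14.87 p [0.5904 0.0396 0.2039] jaw -91.5 shift [-0.    -0.001 -0.104] turn [-0.01   0.006 -0.001] w 0.036 F [ 1.   0.2 -2.4] q [-0.    0.37  1.54  0.    1.22  1.59]
plate tilt [-1.67 -0.1 ] z -0.0492 rect [27.2 -0.5] [48.1 25.1] 89.0 x99.5 0.0397
hole px [273.8 208.2] area 280.5 world [0.6178 0.0394 0.1487] rel TCP [ 0.0275 -0.0002 -0.055 ]
dowel 194 [0.6172 0.0395 0.1464] top [0.6169 0.0395 0.1475]
```

Emit:
arm_command(
  travel=[
    [0,0,-0.04],
    [0,0,-0.03],
    [0,0,0],
    [0,0,0],
  ],
  rot=[
    [0,0,0],
    [0,0,0],
    [0,0,0],
    [0,0,0],
  ],
  claw=[0,0,0,0],
)

```text
clock: 15.25
position: [0.5904, 0.0396, 0.1961]
tool_rot: [0.707, -0.009, -0.707, -0.009]
wrist_force: [0.6, -0.5, -1.7]
width: 0.0356
```

```bash
python3 -c "
from h import *
plan([.5904,.0395,.1935],88.5)"
```

```text
t 15.25 p [0.5904 0.0396 0.1961] jaw -91.5 shift [-0.    -0.001 -0.026] turn [-0.011  0.002 -0.001] w 0.0356 F [ 0.6 -0.5 -1.7] q [-0.    0.38  1.55  0.    1.21  1.59]
```

View pics/w8.png

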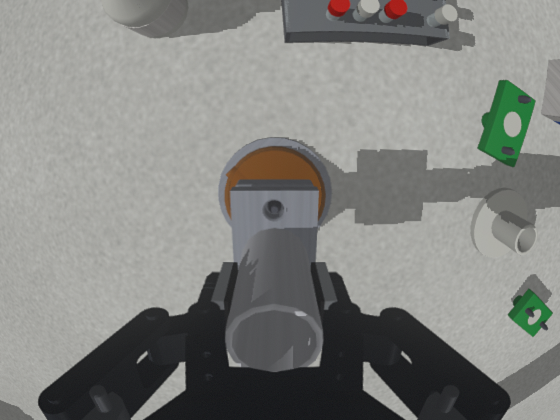

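Dowel sits centred in the hole at (274,208). Pressing home.

Emit:
arm_command(
  travel=[
    [0,0,-0.02],
    [0,0,-0.02],
    [0,0,-0.02],
    [0,0,-0.02],
  ],
  rot=[
    [0,0,0],
    [0,0,0],
    [0,0,0],
    [0,0,0],
  ],
  claw=[0,0,0,0],
)

```text
clock: 15.58
position: [0.5908, 0.0396, 0.1934]
tool_rot: [0.708, -0.009, -0.706, -0.009]
wrist_force: [-2.8, -0.5, 8.9]
width: 0.0358
```

```bash
python3 -c "
from h import *
plan([.5904,.0395,.1935],88.5)"
```

```text
t 15.58 p [0.5908 0.0396 0.1934] jaw -91.49 shift [-0.004 -0.001  0.001] turn [-0.01   0.048 -0.002] w 0.0358 F [-2.8 -0.5  8.9] q [-0.    0.38  1.56  0.    1.2   1.59]
```

Emit:
arm_command(
  travel=[
    [-0.004,0,-0.022],
    [-0.003,0,-0.025],
    [0,0,-0.025],
  ],
  rot=[
    [0,0.04,0],
    [0,0.02,0],
    [0,0,0],
  ],
  claw=[0,0,0],
)

```text
clock: 15.83
position: [0.5907, 0.0396, 0.1934]
tool_rot: [0.709, -0.009, -0.705, -0.01]
wrist_force: [-4.4, -0.5, 12.3]
width: 0.0359
```

```bash
python3 -c "
from h import *
plan([.5904,.0395,.1935],88.5)
F=[grab(n,n+'9.png') for n in('wrist','side','top')]
align(F[0])
plan([.5904,.0395,.1935],88.5)
for f in F: 
    P=cloud(f); Q=P-[.5888,.0402,.142]; m=(abs(Q[...,0])<.038)&(abs(Q[...,1])<.022)&(abs(Q[...,2])<.003); q=Q[m]
    if len(q)>20:
        c=np.linalg.lstsq(np.c_[q[:,:2],np.ones(len(q))],q[:,2],rcond=None)[0]; print(f['n'],'cup plate top - .142:',len(q),np.degrees(c[:2]).round(2),c[2].round(4))
"
```

```text
t 15.83 p [0.5907 0.0396 0.1934] jaw -91.5 shift [-0.003 -0.001  0.001] turn [-0.01   0.072 -0.   ] w 0.0359 F [-4.4 -0.5 12.3] q [-0.    0.38  1.56  0.    1.19  1.59]
plate tilt [-1.78  0.02] z -0.0492 rect [27.1 -0.4] [48.  24.8] 88.8 x99.5 0.0396
hole px [273.7 215. ] area 88.5 world [0.6143 0.0396 0.1384] rel TCP [ 0.0236 -0.     -0.0551]
hole px [271.1 203.8] area 79.0 world [0.6209 0.0409 0.1384] rel TCP [ 0.0302  0.0012 -0.0551]
dowel 1168 [0.617  0.0396 0.144 ] top [0.6141 0.0397 0.1476]
t 15.98 p [0.5907 0.0396 0.1935] jaw -91.5 shift [-0.003 -0.001  0.   ] turn [-0.01   0.074 -0.001] w 0.0357 F [-4.1 -0.3 12.2] q [-0.    0.38  1.56  0.    1.19  1.59]
wrist cup plate top - .142: 3170 [-0.18 -0.04] 0.0015
side cup plate top - .142: 353 [-0.12 -0.01] 0.0007
top cup plate top - .142: 67 [ 0.82 -0.47] 0.0005
```

Emit:
arm_command(
  travel=[
    [-0.008,0,-0.027],
    [-0.008,0,-0.027],
  ],
  rot=[
    [0,0.02,0],
    [0,0.02,0],
  ],
  claw=[0,0],
)

```text
clock: 16.15
position: [0.5904, 0.0397, 0.1935]
tool_rot: [0.71, -0.009, -0.704, -0.01]
wrist_force: [-3.6, 0.5, 12.0]
width: 0.0359
```

```bash
python3 -c "
from h import *
plan([.5904,.0395,.1935],88.5)
for i in range(10): grab('top'); print(manip.get_obs()['wrist_force'].round(1))
plan([.5904,.0395,.1935],88.5)"
```

```text
t 16.15 p [0.5904 0.0397 0.1935] jaw -91.5 shift [-0.    -0.002  0.   ] turn [-0.011  0.123 -0.001] w 0.0359 F [-3.6  0.5 12. ] q [-0.    0.38  1.56  0.    1.19  1.59]
[-2.4 -0.7 10.8]
[-2.7 -0.3 12.1]
[-3.3 -0.4 10.8]
[-2.8 -0.2 11.7]
[-2.7 -0.3 11.5]
[-2.8 -0.4 11.8]
[-2.8  0.  11.7]
[-2.  -0.8 11. ]
[-2.3 -0.5 10.6]
[-2.1 -0.5 11.1]
t 16.65 p [0.5905 0.0397 0.1934] jaw -91.5 shift [-0.001 -0.002  0.001] turn [-0.011  0.121 -0.   ] w 0.0356 F [-2.1 -0.5 11.1] q [-0.    0.38  1.56  0.    1.19  1.59]
```

Emit:
arm_command(
  travel=[
    [-0.006,0,-0.034],
    [-0.006,0,-0.034],
  ],
  rot=[
    [0,0.04,0],
    [0,0.04,0],
  ],
  claw=[0,0],
)

```text
clock: 16.82
position: [0.5905, 0.0396, 0.1934]
tool_rot: [0.71, -0.009, -0.704, -0.01]
wrist_force: [-3.9, -0.2, 16.7]
width: 0.0359
```

```bash
python3 -c "
from h import *
plan([.5904,.0395,.1935],88.5)
S=[]
for i in range(16): f=grab('side','s10.png'); S.append(manip.get_obs()['wrist_force'])
S=np.array(S); print(S[:8].mean(0).round(1),S[8:].mean(0).round(1))
plan([.5904,.0395,.1935],88.5)
for f in (f,grab('wrist','w10.png')):
    P=cloud(f); Q=P-[.5888,.0402,.142]; m=(abs(Q[...,0])<.038)&(abs(Q[...,1])<.022)&(abs(Q[...,2])<.003); q=Q[m]
    c=np.linalg.lstsq(np.c_[q[:,:2],np.ones(len(q))],q[:,2],rcond=None)[0]; print(f['n'],len(q),np.degrees(c[:2]).round(2),c[2].round(4))
c=cv2.imread('pics/s10.png')[120:290,220:380]; d=cv2.imread('pics/w10.png')[120:290,200:360]
cv2.imwrite('pics/c10.png',cv2.resize(np.hstack([c,d]),None,fx=2.4,fy=2.4,interpolation=cv2.INTER_CUBIC))"
```

```text
t 16.82 p [0.5905 0.0396 0.1934] jaw -91.5 shift [-0.001 -0.001  0.001] turn [-0.011  0.132  0.001] w 0.0359 F [-3.9 -0.2 16.7] q [-0.    0.38  1.56  0.    1.19  1.59]
[-4.7 -0.  15.3] [-4.2 -0.2 15.4]
t 17.62 p [0.5905 0.0396 0.1934] jaw -91.5 shift [-0.001 -0.001  0.001] turn [-0.011  0.135 -0.   ] w 0.0357 F [-3.9  0.1 15.4] q [-0.    0.38  1.57  0.    1.19  1.59]
side 356 [0.14 0.25] 0.0007
wrist 3172 [ 0.01 -0.04] 0.0015
```

View pics/c10.png

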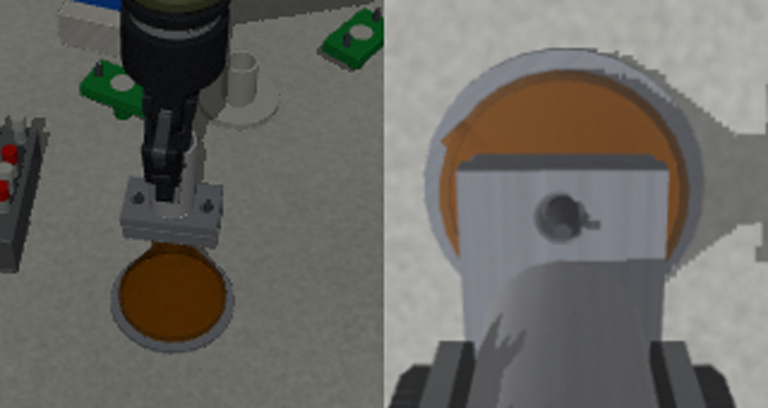

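Both dowels come up through the cup's plate ((137,197) and (207,205) on the left, (560,215) on the right). The plates are flush, level and centred over the neck. The push is steady, so I'm handing in.

```bash
python3 -c "
from h import *
print(manip.close_job()); print(manip.get_obs()['wrist_force'])"
```

```text
the job is handed in; nothing more can be done
None
the job is handed in; nothing more can be done
```

The filter base is seated in the flask neck and released. The cup is fitted over both dowels and still held and pressed down. I handed the job in at about 17.7 s on the clock, and no verdict is reported.

**Base:** after release, the side and top cameras put the plate's top at 132.1–132.6 mm (132 expected). The wrist camera read 133.3 mm, but it reads about 1 mm high. Its tilt was about 0.3° by the wrist camera. The side view gave up to 1.6°, but that fit was contaminated by the plate's edges.

**Cup:** its plate top measured about 10.1 mm above the base's plate in both the side and wrist views, so the plates are flush. It was level within 0.25°, and both dowels show through the holes.

**Push:** the wrist reading held at 15.4 N for the last 0.8 s. It read about -2 N with the cup just hanging, so the real push on the base may be nearer 17 N.

**Left as they were:**
- About 4 N of sideways force (-x) remained at the end.
- The gripper leaned about 0.5° while the cup itself stayed level.
- I did not measure the bottle, rack and carton again. Nothing touched them as far as the views and forces showed.

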